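# Sort the bench leftovers into their boxes

### The arm

A 6-joint arm with a two-finger parallel gripper is mounted at the origin on a cart in front of the work surface, level with it; the furniture and walls round the work are solid. World frame = base frame: x ahead of the robot, y to its left, z up, the work surface at z = 0. Lengths are in mm, angles in rad, forces in N, time in s.
With the tool pointing down it reaches from about 350 to 850 mm from the base axis. Payload 8.1 kg.
Tool frame: the origin (TCP) lies at the very end of the fingers, on their centre line; the grasp point (between the pads) lies 19 mm behind it; z points along the fingers, y is the line along which they close (so a half turn about z gives the same grasp; the last joint's range is limited). The gripper opens to 85 mm and grips with 20 to 120 N. Pads are 22 mm wide; open, the fingers measure 114 mm over their backs; the gripper's body (76 mm by 85 mm) begins 54 mm behind the grasp point. The pads swing forward as they close: fully open they stand 13 mm farther back than shut.
Start: joints at [1.26, 0.13, 1.488, -0, 1.523, -0.085], TCP at [134.309, 584.779, 231.292] pointing down, gripper open.
Joint ranges: [-2.96, 2.96], [-0.89, 2.26], [0.02, 2.5], [-1.34, 4.48], [0, 2.73], [-2.66, 2.66]. Speed limits (rad/s): [2.39, 2.39, 2.79, 3.14, 3.14, 3.14].

### API

Orientations are given as a unit quaternion [x, y, z, w].
In Python, from workcell import robot gives the robot as it stands.
- The arm moves only by the tool arm_command, never from a script. Its argument "series" is a list of rows, each a list of 5 numbers: the opening, from -1 (shut) to 1 (fully open), so that 0 is half open, then the shift along the tool's x, y, z in units of 30 mm (1.0 is 30 mm), then the turn about the tool's z in units of 6 degrees (1.0 is 6 degrees). A call has 1 to 5 rows; each row is the pose to reach, as a shift and turn from the pose commanded when the call began, along the tool's axes at that moment; what a row does not reach only later rows make up. A row lasts 1/8 s, in which the tool goes at most 62.5 mm and 10.7 degrees, less where a joint would pass 70% of its speed; a pose out of reach is approached as far as the arm can. A call with a gripper value outside its range is refused whole. The fingers move at their own pace and stop on an object; "grip_force" is the grip in N (left out, the last holds). Time passes only in rows, so rows that repeat a pose let the fingers close. It gives the time, the measured TCP pose, the force, the opening and the grip force at its end, in the units of the state.
- robot.sense(): the state, without advancing time (a new reading comes with each control period).
- robot.camera(name): name is "side" or "top" or "wrist"; returns (picture, depth): 480x640x3 uint8, red, green, blue; 480x640 float32, mm along the optical axis (not along the pixel's ray), 0 where there is no reading.
- robot.camera_info(name): a dict with "fx", "fy", "cx", "cy" (pixels), "dist" ([k1, k2, p1, p2, k3] as OpenCV has them; the pictures are not rectified), "position" and "orientation" of the camera in the world; the wrist camera has in their place "T_tool_cam" (4x4, takes a point from camera to tool coordinates, whose origin is the TCP and whose axes are the flange's). Camera axes: x right, y down, z forward; pixel columns grow to the right and rows downward; lengths in mm; the calibration is good to about 2 mm. A picture is of the moment at which its call begins: read the wrist's pose just before it. camera_info takes no time and is no camera call.
- robot.job_done(): hands the job in; it is judged then, once.
The state is a dict: "clock": time; "qpos": joint angles; "dq": joint speeds; "tau": joint torques, N m; "position": TCP position; "orientation": TCP orientation; "wrist_force": force on the tool from outside, world axes, zero at the start; "moment": the same for the moment, N m; "width": finger opening in mm; "finger_force": force on a finger pad.
Only numpy, scipy, OpenCV 4.12 (cv2) and the standard library are available. Lean on these libraries where they do the work, as an engineer would, in place of code of your own. Each camera call takes 0.05 s, during which the arm holds its last target. There are 200 camera calls.

### The job

Sort the five leftovers in the front row, between the screwdriver and the vice, into the containers behind them. Stand the white glue bottle and the brown jar in the box with two bays, one in each bay (either way round), kept upright all the way and set down gently; lay both wooden offcuts side by side or end to end on the floor of the long box without a divider, and lay the tape measure in the small shallow square tray, the offcuts and the tape the same way up as they lie now.

Things in the scene. Friction and masses are not known exactly. Their poses are not given: they have to be found in the camera images.
- glue_bottle: White bottle with an orange cap and thin spout, standing, 191 tall, 0.32 kg. Round body 62 diameter, rounding in to a shoulder at height 138; above it the cap, 28 diameter from 138 to 157, then the spout, 13 across, up to 191. It can be gripped by the cap with the fingertips at height 142, just over the shoulder. Origin: centre of its underside, z up.
- shellac_jar: Brown round jar with a steel screw lid (the lid does not turn), standing, 108 tall, 0.3 kg; body 66 diameter, lid 63 diameter from height 92 to 108. Can be gripped across the lid from above. Origin: centre of its underside, z up.
- offcut_1: The longer, pale wooden offcut: a plain block 45 (x) by 110 (y) by 35 (z). Origin: centre of its underside, z up.
- offcut_3: The smaller, reddish-brown wooden offcut: a plain block 50 (x) by 60 (y) by 40 (z). Origin: centre of its underside, z up.
- tape_measure: Yellow tape measure lying on its side, 37 tall, 0.24 kg. Its case spans x -31 to +31, y -26 to +42 and z 0 to 33; the hooked end of the blade sticks out to y = -42 at x = -28. Grip the case across its x width (62). Origin: on its underside, z up.
- bottle_box: Plywood box with one divider across its middle, so two bays in a row along its x; fixed to the bench. Outside 198 (x) by 102 (y) by 45 high, walls, divider and floor 6 thick; each bay 90 by 90. Origin: centre of its underside, z up.
- bay_near (a point): Centre of the floor (6 above the bench) of the bay at the bottle box's -x end, the one nearer the robot.
- bay_far (a point): Centre of the floor (6 above the bench) of the bay at the bottle box's +x end, the one farther from the robot.
- offcut_box: Long plywood box without a divider, fixed to the bench. Outside 217 (x) by 124 (y) by 45 high, walls and floor 6 thick, so inside 205 by 112. Origin: centre of its underside, z up.
- tape_tray: Shallow square steel tray, fixed to the bench. Outside 136 by 136 by 20 high, walls and floor 3 thick. Origin: centre of its underside, z up.
Things that resemble listed ones, but are neither listed nor needed, are in the scene too. Leave any purple or yellow look-alike of the glue_bottle alone.

How it is judged:
By the outcome, as a careful person would: the job done as asked, in the order asked, and still so for the second after the job is handed in, with the robot touching nothing.
It also fails if it takes over 138 s, if anything falls off the work surface, if the arm or the gripper's body presses on something with over 40 N, if the wrist force passes 120 N, or if a joint passes its speed limit or range.

## Working session

There is one attempt and no reset: what is moved stays moved. The work goes in short steps, Python scripts to look and compute and a tool call to move; the robot and the scene stay as the last step left them, time stands still between calls to the robot, and variables do not carry over. Pictures are saved under pics/ and viewed, at most 14 in all, crops included, and the job is handed in when it is done.

Besides the shell and the picture viewer there is one more tool, called as a command line: name --pt "numbers of a row" for each row, then --argument value for the rest. arm_command: Moves the arm, as the interface text tells. Its arguments: {"type":"object","properties":{"series":{"type":"array"},"grip_force":{"type":"number"}},"required":["series"]}

```bash
mkdir -p pics; ls; python3 - <<'E'
from workcell import robot
import cv2,numpy as np
for n in("top","side"):
    p,d=robot.camera(n); cv2.imwrite(f"pics/{n}0.png",p[:,:,::-1]); np.save(f"{n}0.npy",d); print(n,robot.camera_info(n))
print(robot.camera_info("wrist")); print(robot.sense())
E
```

```text
pics
top {'fx': 498.8069583249338, 'fy': 498.8069583249338, 'cx': 323.1803376572924, 'cy': 238.8158007816744, 'dist': array([-0.01661624,  0.        ,  0.        ,  0.        ,  0.        ]), 'position': array([ 537.31508961,  157.85825845, 1557.48546265]), 'orientation': array([ 0.71613053, -0.69741994,  0.01410321, -0.02374016])}
side {'fx': 447.4660078940237, 'fy': 447.4660078940237, 'cx': 318.9062210645066, 'cy': 230.99686152987707, 'dist': array([-0.02699243,  0.        ,  0.        ,  0.        ,  0.        ]), 'position': array([ 298.14792111, -973.53390195,  749.36096157]), 'orientation': array([ 0.8619909 , -0.10162722,  0.07242698, -0.49132263])}
{'fx': 409.56507061716997, 'fy': 409.56507061716997, 'cx': 317.9389702337688, 'cy': 237.7612397168231, 'dist': array([-0.00213023,  0.        ,  0.        ,  0.        ,  0.        ]), 'T_tool_cam': array([[-5.33537742e-04, -9.54275625e-01, -2.98927661e-01,
         7.57410077e+01],
       [ 9.99999429e-01, -2.32247811e-04, -1.04342640e-03,
        -2.92741442e-01],
       [ 9.26291081e-04, -2.98928047e-01,  9.54275204e-01,
        -1.43629871e+02],
       [ 0.00000000e+00,  0.00000000e+00,  0.00000000e+00,
         1.00000000e+00]])}
{'clock': 0.1, 'qpos': array([ 1.25962064e+00,  1.31070139e-01,  1.48918034e+00, -5.20035269e-05,
        1.52300505e+00, -8.54229293e-02]), 'dq': array([ 0.00016834, -0.00148198, -0.00209039,  0.00015678, -0.00036307,
        0.00017019]), 'tau': array([ 1.69204803e-03, -5.70947492e+01, -5.01944911e+01, -8.71320390e-05,
        8.01694812e-03,  5.16137106e-05]), 'position': array([134.1605615 , 584.29544815, 230.35312428]), 'orientation': array([ 1.12635541e-01,  9.93636021e-01, -8.20260051e-04, -1.38332950e-04]), 'wrist_force': array([ 0.1073674 , -0.47301429,  0.83694621]), 'moment': array([ 0.01546314, -0.00376239, -0.04912187]), 'finger_force': 0.0, 'width': 85.27478337359108}
```

View pics/top0.png

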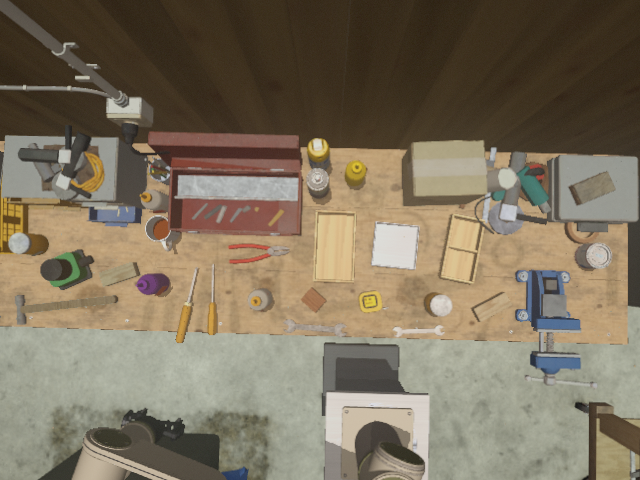

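View pics/side0.png

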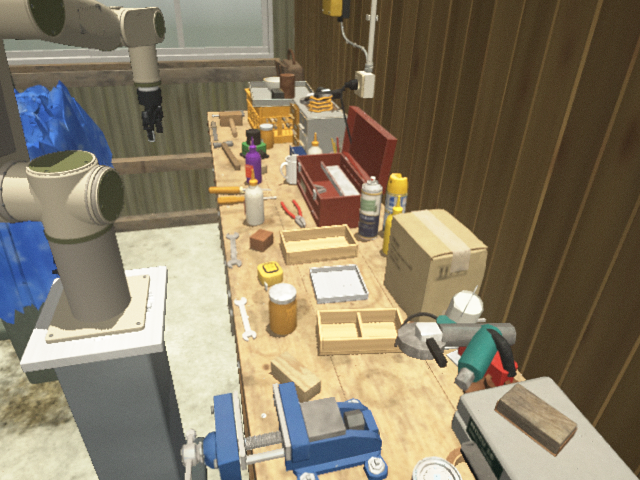

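The top view shows the front row from left to right: glue bottle (259,300), offcut_3 (314,299), tape (370,301), jar (440,304), offcut_1 (490,305). Behind it are the long box (335,246), the tray (396,245) and the two-bay box (462,248).
Look-alikes to avoid:
- **Bottles:** purple (152,284), yellow (355,173), and a second white one with an orange tip at the back left (152,200).
- **Jars:** (28,243) and (596,256).
- **Wood:** (120,272) and (592,187).

The bottle at (259,300) is the one right of the screwdrivers, in the front row.

```bash
cat > h.py <<'E'
from workcell import robot
import cv2,numpy as np
from scipy.spatial.transform import Rotation as R
def cam(n):
    i=robot.camera_info(n); T=np.eye(4)
    if n=="wrist":
        s=robot.sense(); T[:3,:3]=R.from_quat(s["orientation"]).as_matrix(); T[:3,3]=s["position"]; T=T@i["T_tool_cam"]
    else: T[:3,:3]=R.from_quat(i["orientation"]).as_matrix(); T[:3,3]=i["position"]
    K=np.array([[i["fx"],0,i["cx"]],[0,i["fy"],i["cy"]],[0,0,1]]); return K,i["dist"],T
def rays(uv,c):
    K,D,T=c; p=cv2.undistortPoints(np.float64(uv).reshape(-1,1,2),K,D)[:,0]
    return np.c_[p,np.ones(len(p))]
def plane(uv,z,c):
    r=rays(uv,c)@c[2][:3,:3].T; o=c[2][:3,3]; return o+r*((z-o[2])/r[:,2])[:,None]
def cloud(d,c):
    v,u=np.mgrid[:480,:640]; r=rays(np.stack([u,v],-1).reshape(-1,2),c)
    return ((r*d.reshape(-1,1))@c[2][:3,:3].T+c[2][:3,3]).reshape(480,640,3)
def rect(P,ctr,rad,z0,z1):
    q=P.reshape(-1,3); m=(np.hypot(q[:,0]-ctr[0],q[:,1]-ctr[1])<rad)&(q[:,2]>z0)&(q[:,2]<z1); q=q[m]
    r=cv2.minAreaRect(q[:,:2].astype(np.float32)); return len(q),np.round(r[0],1),np.round(r[1],1),round(r[2],1),np.round(np.median(q[:,2]),1)
E
python3 - <<'E'
from h import *
c=cam("top"); d=np.load("top0.npy"); P=cloud(d,c)
print("bench",P[[270,300,320],[330,340,470],2])
for n,uv,z,rad,a,b in [("glue cap",(258,300),150,60,60,300),("off3",(314,299),40,60,25,60),("tape",(370,301),33,65,20,60),("jar",(440,304),108,60,95,120),("off1",(490,305),35,75,22,60),("bbox",(462,248),45,125,30,60),("obox",(335,246),45,140,30,60),("tray",(396,245),20,105,10,40)]:
    w=plane([uv],z,c)[0]; print(n,w.round(),rect(P,w,rad,a,b))
p=cv2.imread("pics/top0.png")
cv2.imwrite("pics/crop1.png",cv2.resize(p[205:335,235:515],(800,371),interpolation=cv2.INTER_CUBIC))
E
```

```text
bench [10.8183473   3.78981993 -1.36335069]
glue cap [435. 357. 150.] (393, array([432.9, 363.7]), array([60.6, 62.6]), 75.8, np.float64(121.3))
off3 [435. 203.  40.] (340, array([447.5, 197.7]), array([63.9, 86.4]), 57.8, np.float64(38.9))
tape [433.  32.  33.] (435, array([434.4,  25. ]), array([61.8, 80.8]), 11.8, np.float64(33.6))
jar [ 435. -163.  108.] (380, array([ 432.9, -166.5]), array([61. , 61.1]), 73.1, np.float64(107.0))
off1 [ 431. -331.   35.] (582, array([ 426.7, -338. ]), array([ 47.3, 113.8]), 29.0, np.float64(34.3))
bbox [ 601. -241.   45.] (614, array([ 599.5, -259.1]), array([132.8, 199. ]), 80.0, np.float64(42.5))
obox [597. 143.  45.] (486, array([599.5, 180.9]), array([196.2, 217.4]), 89.1, np.float64(43.3))
tray [606. -45.  20.] (226, array([607.3, -42.9]), array([136.6, 136.5]), 85.6, np.float64(18.5))
```

View pics/crop1.png

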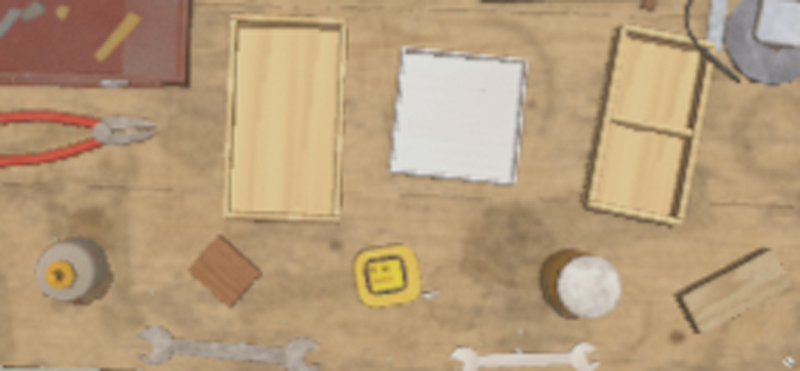

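The crop shows the glue bottle with its orange cap at (60,272), the reddish block at (225,270), the tape at (387,275), the jar lid at (588,287) and the pale block at (738,290). These match the descriptions. Next I compute the container poses from their corners and check the clutter near the far bay.

```bash
cat > tgt.py <<'E'
from h import *
c=cam("top"); f=lambda L:np.array(L)/2.857+[235,205]
for n,L,z in [("bbox",[(623,25),(712,45),(680,222),(587,205)],45),("obox",[(231,16),(347,20),(341,220),(224,217)],45),("tray",[(404,47),(526,62),(514,184),(390,171)],20),("off3",[(220,235),(260,270),(235,305),(190,270)],40),("cap",[(60,272)],160),("off1",[(766,248),(795,282),(700,332),(682,298)],35)]:
    w=plane(f(L),z,c)[:,:2]; print(n,w.mean(0).round(1),w.round().tolist(), [round(float(np.linalg.norm(w[i]-w[i-1]))) for i in range(len(w))])
    if len(w)==4:
        u=w[0]+w[1]-w[2]-w[3]; v=w[0]+w[3]-w[1]-w[2]; print("  ang far-near",np.degrees(np.arctan2(u[1],u[0])).round(1)," left-right",np.degrees(np.arctan2(v[1],v[0])).round(1))
P=cloud(np.load("top0.npy"),c); q=P.reshape(-1,3)
for x0 in range(560,860,25):
    print(x0,[int(max([0,*q[(abs(q[:,0]-x0)<13)&(abs(q[:,1]-y0)<13)&(q[:,2]<900),2]])) for y0 in range(-450,250,25)])
E
python3 tgt.py
```

```text
bbox [ 600.1 -243.4] [[705.0, -213.0], [686.0, -308.0], [497.0, -276.0], [513.0, -177.0]] [195, 97, 191, 100]
  ang far-near -10.1  left-right 80.0
obox [596.4 143.1] [[704.0, 204.0], [702.0, 81.0], [490.0, 82.0], [490.0, 206.0]] [214, 124, 212, 124]
  ang far-near -0.4  left-right 89.8
tray [604.5 -43.3] [[677.0, 17.0], [665.0, -115.0], [533.0, -104.0], [543.0, 29.0]] [135, 133, 132, 134]
  ang far-near -4.9  left-right 85.0
off3 [433.7 201.9] [[470.0, 210.0], [435.0, 166.0], [397.0, 192.0], [433.0, 240.0]] [49, 56, 45, 60]
  ang far-near -36.7  left-right 52.3
cap [435.3 361. ] [[435.0, 361.0]] [0]
off1 [ 426.8 -338.5] [[472.0, -370.0], [437.0, -401.0], [382.0, -301.0], [417.0, -282.0]] [104, 47, 114, 40]
  ang far-near -59.6  left-right 35.7
560 [12, 4, 7, 7, 6, 8, 43, 50, 12, 13, 49, 50, 10, 5, 23, 8, 9, 12, 10, 24, 8, 48, 48, 12, 11, 14, 49, 6]
585 [8, 7, 8, 7, 6, 3, 48, 48, 36, 14, 51, 9, 8, 6, 23, 13, 9, 9, 9, 22, 7, 53, 48, 10, 11, 14, 47, 8]
610 [6, 6, 6, 9, 6, 9, 52, 52, 42, 44, 49, 6, 7, 7, 28, 9, 10, 8, 9, 21, 6, 50, 43, 12, 12, 13, 50, 9]
635 [8, 8, 5, 97, 94, 71, 54, 14
[... 368 characters left out ...]
, 6, 5, 7, 7, 9, 8, 6, 45, 50, 47, 46, 51, 47, 7]
735 [115, 107, 97, 118, 118, 100, 81, 132, 223, 224, 227, 224, 224, 225, 225, 224, 145, 6, 9, 7, 8, 7, 8, 7, 7, 9, 155, 8]
760 [117, 117, 108, 120, 149, 151, 97, 86, 226, 228, 227, 227, 229, 230, 228, 226, 213, 5, 8, 9, 8, 7, 6, 9, 8, 190, 206, 191]
785 [118, 122, 122, 175, 182, 154, 157, 0, 229, 229, 229, 229, 228, 226, 227, 227, 223, 6, 4, 8, 7, 120, 125, 9, 9, 189, 208, 192]
810 [124, 126, 127, 142, 189, 183, 157, 0, 228, 227, 228, 229, 227, 228, 228, 228, 224, 8, 9, 8, 121, 193, 190, 120, 6, 179, 185, 175]
835 [119, 126, 127, 119, 146, 177, 142, 0, 224, 230, 229, 227, 226, 227, 227, 229, 224, 8, 8, 8, 121, 185, 185, 127, 9, 204, 207, 204]
```

```bash
cat > go.py <<'E'
# usage: go.py x y z psi [x y z psi ...]: units for each leg, from the pose the previous leg should leave
import sys; from h import *
s=robot.sense(); M=R.from_quat(s["orientation"]).as_matrix(); p=s["position"]
psi=np.degrees(np.arctan2(M[1,1],M[0,1]))
print("t",round(s["clock"],2),"p",p.round(1),"psi",psi.round(1),"F",s["wrist_force"].round(1),"w",round(s["width"],1),"ff",round(s["finger_force"],1),"q",s["qpos"].round(2),"tilt",np.degrees(np.arccos(-M[2,2])).round(2))
a=list(map(float,sys.argv[1:]))
for i in range(0,len(a),4):
    t=np.array(a[i:i+3]); D=t-p; r=np.radians(psi)
    y=np.array([np.cos(r),np.sin(r),0]); z=np.array([0,0,-1]); x=np.cross(y,z)
    print(np.array([D@x,D@y,D@z]).round(1)," units",(np.array([D@x,D@y,D@z])/30).round(2),"turn",round(-(a[i+3]-psi)/6,2)); p=t; psi=a[i+3]
E
python3 go.py 284 473 240 77 434 362.5 240 77 434 362.5 141 77
```

```text
t 0.1 p [134.2 584.3 230.4] psi 77.1 F [ 0.1 -0.5  0.8] w 85.3 ff 0.0 q [ 1.26  0.13  1.49 -0.    1.52 -0.09] tilt 0.1
[-170.9  -74.9   -9.6]  units [-5.7  -2.5  -0.32] turn 0.01
[-171.   -73.9    0. ]  units [-5.7  -2.46  0.  ] turn -0.0
[ 0.  0. 99.]  units [0.  0.  3.3] turn -0.0
```

arm_command --pt "1 -1.9 -0.83 -0.2 0" --pt "1 -3.8 -1.66 -0.3 0" --pt "1 -5.7 -2.5 -0.3 0" --pt "1 -7.4 -3.3 -0.3 0" --pt "1 -9.1 -4.0 -0.3 0" --grip_force 30

```text
clock: 0.72
position: [374.6, 405.2, 240.0]
orientation: [0.113, 0.994, -0.0, -0.0]
wrist_force: [0.8, 0.0, 0.3]
width: 85.2
finger_force: 0.0
```

arm_command --pt "1 -1.7 -0.7 0 0" --pt "1 -2.3 -1.0 0 0" --pt "1 -2.3 -1.0 0 0" --pt "1 -2.3 -1.0 0 0"

```text
clock: 1.23
position: [433.0, 362.8, 240.1]
orientation: [0.112, 0.994, 0.0, -0.0]
wrist_force: [-0.2, 0.0, 1.1]
width: 85.3
finger_force: 0.0
```

```bash
python3 go.py 434 362.5 141 77; python3 - <<'E'
from h import *
c=cam("wrist"); p,d=robot.camera("wrist"); cv2.imwrite("pics/w1.png",p[:,:,::-1])
P=cloud(d,c); print(rect(P,(434,362),60,144,165), rect(P,(434,362),60,100,165), rect(P,(434,362),30,170,196))
E
```

```text
t 1.23 p [433.  362.8 240.1] psi 77.1 F [-0.2  0.   1.1] w 85.3 ff 0.0 q [ 0.61  0.03  1.58  0.    1.53 -0.74] tilt 0.05
[-1.  -0.1 99.1]  units [-0.03 -0.    3.3 ] turn 0.02
(1388, array([432.9, 364.5]), array([27.1, 27.4]), 76.7, np.float64(153.4)) (5544, array([430.8, 364.7]), array([58., 58.]), 32.9, np.float64(124.7)) (369, array([432.5, 364.7]), array([8.8, 7.5]), 56.2, np.float64(184.2))
```

View pics/w1.png

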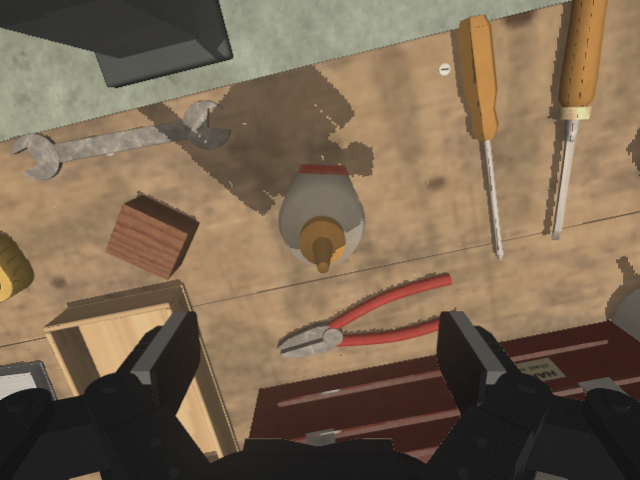

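The wrist view shows the white bottle with its orange cap and spout at (322,245), clear of the pliers and centred between the open fingers. The cap measures (432.7, 364.5).

arm_command --pt "1 0 0.06 1.2 0" --pt "1 0 0.06 2.4 0" --pt "1 0 0.06 3.1 0" --pt "1 0 0.06 3.3 0" --pt "1 0 0.06 3.3 0" --grip_force 40

```text
clock: 1.9
position: [433.9, 364.5, 141.7]
orientation: [0.112, 0.994, 0.0, -0.0]
wrist_force: [0.0, 0.5, 0.9]
width: 85.5
finger_force: 0.0
```

arm_command --pt "-1 0 0 0 0" --pt "-1 0 0 0 0" --pt "-1 0 0 0 0" --pt "-1 0 0 0 0" --pt "-1 0 0 0 0" --grip_force 40

```text
clock: 2.52
position: [434.9, 364.1, 142.1]
orientation: [0.113, 0.994, 0.001, 0.001]
wrist_force: [0.1, 0.2, 4.1]
width: 25.4
finger_force: 39.2
```

arm_command --pt "-1 0 0 0 0" --pt "-1 0 0 0 0" --pt "-1 0 0 -0.2 0" --pt "-1 0 0 -0.5 0" --pt "-1 0 0 -0.8 0"

```text
clock: 3.15
position: [434.2, 363.5, 165.4]
orientation: [0.113, 0.994, -0.0, -0.0]
wrist_force: [-0.3, -0.2, -2.0]
width: 25.2
finger_force: 39.5
```

```bash
python3 go.py 433 364.5 255 77 540 57 255 77 646 -251 255 77
```

```text
t 3.15 p [434.2 363.5 165.4] psi 77.1 F [-0.3 -0.2 -2. ] w 25.2 ff 39.5 q [ 0.61  0.08  1.66 -0.    1.4  -0.74] tilt 0.05
[  1.4   0.7 -89.6]  units [ 0.05  0.02 -2.99] turn 0.01
[-173.4 -275.5    0. ]  units [-5.78 -9.18  0.  ] turn -0.0
[-172.6 -276.3    0. ]  units [-5.75 -9.21  0.  ] turn -0.0
```

arm_command --pt "-1 0 0 -0.4 0" --pt "-1 0 0 -1.0 0" --pt "-1 0 0 -1.8 0" --pt "-1 0 0 -2.5 0" --pt "-1 0 0 -3.0 0" --grip_force 60

```text
clock: 3.78
position: [434.9, 364.1, 257.7]
orientation: [0.113, 0.994, 0.001, 0.001]
wrist_force: [-0.6, -0.7, -3.3]
width: 24.2
finger_force: 59.1
```

arm_command --pt "-1 -0.16 -0.25 0 0" --pt "-1 -0.48 -0.76 0 0" --pt "-1 -0.96 -1.52 0 0" --pt "-1 -1.54 -2.46 0 0" --pt "-1 -2.12 -3.39 0 0"

```text
clock: 4.4
position: [473.5, 248.0, 253.8]
orientation: [0.113, 0.994, -0.001, -0.001]
wrist_force: [-0.3, -1.2, -3.2]
width: 24.0
finger_force: 59.2
```

arm_command --pt "-1 -0.58 -0.93 0 0" --pt "-1 -1.17 -1.86 0 0" --pt "-1 -1.75 -2.79 0 0" --pt "-1 -2.34 -3.73 0 0" --pt "-1 -2.92 -4.66 0 0"

```text
clock: 5.03
position: [527.2, 92.1, 253.8]
orientation: [0.113, 0.994, -0.0, -0.001]
wrist_force: [-0.1, 0.1, -3.7]
width: 24.2
finger_force: 59.2
```

arm_command --pt "-1 -0.58 -0.93 0 0" --pt "-1 -1.17 -1.86 0 0" --pt "-1 -1.75 -2.79 0 0" --pt "-1 -2.34 -3.73 0 0" --pt "-1 -2.92 -4.66 0 0"

```text
clock: 5.65
position: [580.9, -63.6, 253.7]
orientation: [0.113, 0.994, -0.0, -0.001]
wrist_force: [0.1, 0.8, -4.0]
width: 24.1
finger_force: 59.2
```

arm_command --pt "-1 -0.56 -0.9 0 0" --pt "-1 -1.09 -1.74 0 0" --pt "-1 -1.59 -2.54 0 0" --pt "-1 -2.0 -3.2 0 0" --pt "-1 -2.3 -3.7 0 0"

```text
clock: 6.28
position: [623.2, -186.9, 253.7]
orientation: [0.113, 0.994, 0.0, -0.001]
wrist_force: [-0.1, -0.3, -3.3]
width: 23.7
finger_force: 59.2
```

```bash
python3 go.py 646 -251 255 77 646 -251 152 77
```

```text
t 6.28 p [ 623.2 -186.9  253.7] psi 77.0 F [-0.1 -0.3 -3.3] w 23.7 ff 59.2 q [-0.37  0.26  1.3  -0.    1.58 -1.71] tilt 0.14
[-36.6 -57.3  -1.3]  units [-1.22 -1.91 -0.04] turn -0.0
[  0.   0. 103.]  units [0.   0.   3.43] turn -0.0
```

arm_command --pt "-1 -0.5 -0.8 0 0" --pt "-1 -0.9 -1.4 0 0" --pt "-1 -1.15 -1.8 0 0" --pt "-1 -1.22 -1.91 0 0" --pt "-1 -1.22 -1.91 0 0"

```text
clock: 6.9
position: [646.9, -248.7, 255.0]
orientation: [0.113, 0.994, 0.0, -0.0]
wrist_force: [0.4, 1.3, -4.2]
width: 24.3
finger_force: 59.2
```

```bash
python3 go.py 646 -251 160 77; python3 - <<'E'
from h import *
a,_=robot.camera("side"); b,_=robot.camera("wrist")
A=cv2.resize(a[220:400,270:450,::-1],(540,540),interpolation=cv2.INTER_CUBIC)
B=b[240:480,200:440,::-1]; B=cv2.resize(b[:,:,::-1],(260,195)); C=np.zeros((540,800,3),np.uint8); C[:,:540]=A; C[:195,540:]=B; cv2.imwrite("pics/s1.png",C)
E
```

```text
t 6.9 p [ 646.9 -248.7  255. ] psi 77.1 F [ 0.4  1.3 -4.2] w 24.3 ff 59.2 q [-0.44  0.38  1.16  0.    1.61 -1.79] tilt 0.04
[ 0.3 -2.5 95. ]  units [ 0.01 -0.08  3.17] turn 0.01
```

View pics/s1.png

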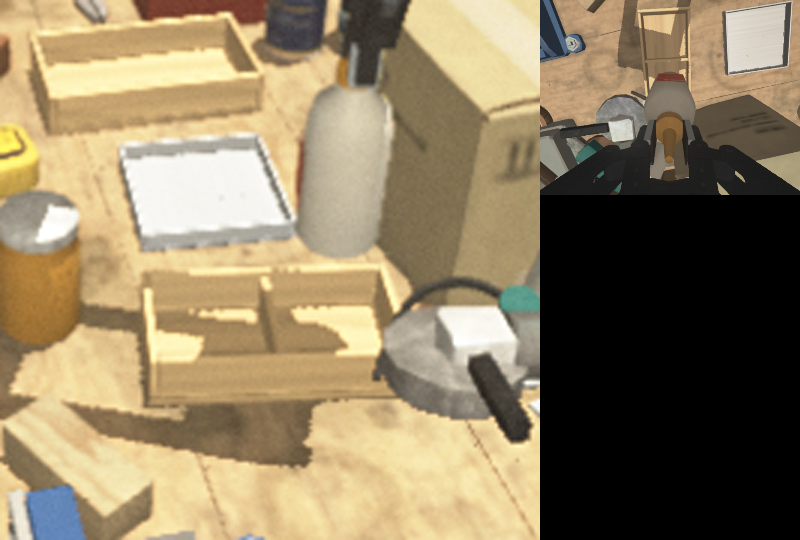

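The side view shows the bottle upright at (345,165), above the bottle box.

arm_command --pt "-1 0 -0.08 0.5 0" --pt "-1 0 -0.08 1.3 0" --pt "-1 0 -0.08 2.2 0" --pt "-1 0 -0.08 2.9 0" --pt "-1 0 -0.08 3.2 0"

```text
clock: 7.62
position: [645.4, -250.7, 156.7]
orientation: [0.113, 0.994, 0.001, -0.002]
wrist_force: [0.1, 1.1, -2.9]
width: 23.7
finger_force: 59.2
```

arm_command --pt "-1 0 0 0.06 0" --pt "-1 0 0 0.12 0" --pt "-1 0 0 0.18 0" --pt "-1 0 0 0.22 0" --pt "-1 0 0 0.22 0"

```text
clock: 8.25
position: [646.5, -251.3, 152.8]
orientation: [0.113, 0.994, -0.0, 0.0]
wrist_force: [-0.3, -1.5, -3.5]
width: 24.0
finger_force: 59.2
```

```bash
python3 go.py 646 -251 148 77
```

```text
t 8.25 p [ 646.5 -251.3  152.8] psi 77.1 F [-0.3 -1.5 -3.5] w 24.0 ff 59.2 q [-0.44  0.42  1.28 -0.    1.43 -1.79] tilt 0.01
[0.6 0.2 4.8]  units [0.02 0.01 0.16] turn 0.01
```

arm_command --pt "-1 0 0 0.04 0" --pt "-1 0 0 0.08 0" --pt "-1 0 0 0.12 0" --pt "-1 0 0 0.12 0" --pt "-1 0 0 0.12 0"

```text
clock: 8.88
position: [646.5, -251.3, 149.1]
orientation: [0.113, 0.994, 0.0, 0.0]
wrist_force: [-0.0, -0.6, -3.4]
width: 23.9
finger_force: 59.2
```

arm_command --pt "-1 0 0 0.03 0" --pt "-1 0 0 0.05 0" --pt "-1 0 0 0.05 0"

```text
clock: 9.25
position: [646.9, -251.4, 148.3]
orientation: [0.113, 0.994, -0.0, 0.001]
wrist_force: [0.1, 0.6, 1.2]
width: 23.8
finger_force: 59.7
```

arm_command --pt "0 0 0 0 0" --pt "1 0 0 0 0" --pt "1 0 0 0 0" --pt "1 0 0 0 0" --pt "1 0 0 0 0"

```text
clock: 9.88
position: [646.5, -251.3, 147.6]
orientation: [0.113, 0.994, 0.0, -0.0]
wrist_force: [0.1, -0.4, 0.1]
width: 85.5
finger_force: 0.0
```

arm_command --pt "1 0 0 -0.5 0" --pt "1 0 0 -1.5 0" --pt "1 0 0 -2.8 0" --pt "1 0 0 -3.4 0" --pt "1 0 0 -3.4 0"

```text
clock: 10.5
position: [647.5, -251.8, 252.1]
orientation: [0.113, 0.994, -0.001, 0.002]
wrist_force: [-0.5, 0.7, -0.4]
width: 85.5
finger_force: 0.0
```

```bash
python3 go.py 434 -166.5 200 77; python3 - <<'E'
from h import *
c=cam("wrist"); p,d=robot.camera("wrist"); P=cloud(d,c)
print(rect(P,(647,-251),60,150,168),rect(P,(647,-251),25,175,205),rect(P,(647,-251),60,100,140))
a,_=robot.camera("side"); cv2.imwrite("pics/s2.png",cv2.resize(a[220:400,270:450,::-1],(540,540),interpolation=cv2.INTER_CUBIC))
E
```

```text
t 10.5 p [ 647.5 -251.8  252.1] psi 77.1 F [-0.5  0.7 -0.4] w 85.5 ff 0.0 q [-0.44  0.38  1.16 -0.    1.6  -1.79] tilt 0.24
[227.2  35.3  52.1]  units [7.57 1.18 1.74] turn 0.01
(1304, array([ 645.1, -250.9]), array([27.6, 27. ]), 77.5, np.float64(159.2)) (365, array([ 644.4, -250.9]), array([7.9, 8.9]), 26.5, np.float64(189.3)) (3982, array([ 643.1, -250.1]), array([58.7, 57.6]), 33.1, np.float64(127.8))
```

View pics/s2.png

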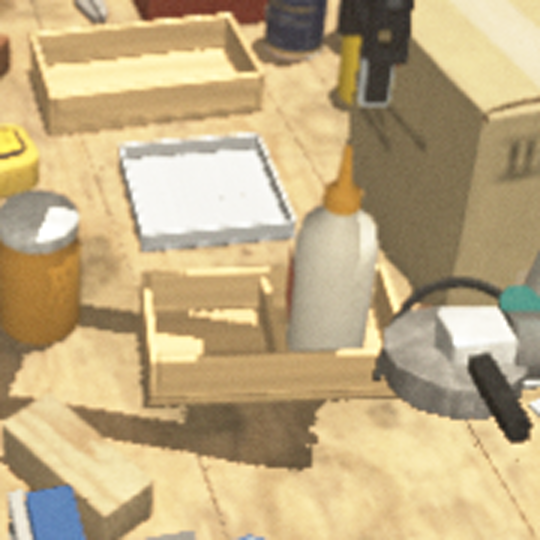

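The bottle stands upright in the far bay at about (330,280) in the crop. The jar is next.

arm_command --pt "1 1.5 0.24 0.2 0" --pt "1 3.4 0.53 0.6 0" --pt "1 5.3 0.83 1.0 0" --pt "1 7.0 1.1 1.4 0" --pt "1 7.57 1.18 1.74 0" --grip_force 40

```text
clock: 11.22
position: [429.5, -164.2, 194.1]
orientation: [0.113, 0.994, 0.001, -0.002]
wrist_force: [0.1, -0.1, -0.3]
width: 85.5
finger_force: 0.0
```

arm_command --pt "1 0 0 0 0" --pt "1 0 0 0 0"

```text
clock: 11.48
position: [433.4, -166.1, 197.0]
orientation: [0.113, 0.994, 0.0, -0.0]
wrist_force: [-0.3, -0.8, 0.2]
width: 85.5
finger_force: 0.0
```

```bash
python3 - <<'E'
from h import *
c=cam("wrist"); p,d=robot.camera("wrist"); P=cloud(d,c)
print(rect(P,(434,-166),60,98,118))
E
python3 go.py 434 -166.5 88 77
```

```text
(8393, array([ 432.9, -167.2]), array([62.9, 62.7]), 77.2, np.float64(108.9))
t 11.53 p [ 433.7 -166.3  197.4] psi 77.1 F [ 0.1  0.3 -0.3] w 85.5 ff 0.0 q [-0.48 -0.23  1.9   0.    1.47 -1.82] tilt 0.0
[ -0.3  -0.2 109.4]  units [-0.01 -0.01  3.65] turn 0.01
```

arm_command --pt "1 0.02 -0.03 1.3 0" --pt "1 0.02 -0.03 2.6 0" --pt "1 0.02 -0.03 3.4 0" --pt "1 0.02 -0.03 3.67 0" --pt "1 0.02 -0.03 3.67 0"

```text
clock: 12.15
position: [432.7, -166.9, 87.4]
orientation: [0.113, 0.994, 0.0, -0.0]
wrist_force: [-0.7, 0.5, 0.9]
width: 85.6
finger_force: 0.0
```

arm_command --pt "-1 0 0 0 0" --pt "-1 0 0 0 0" --pt "-1 0 0 0 0" --pt "-1 0 0 0 0" --pt "-1 0 0 0 0" --grip_force 50

```text
clock: 12.78
position: [433.7, -167.1, 89.2]
orientation: [0.113, 0.994, -0.0, 0.002]
wrist_force: [-0.5, 2.1, 4.9]
width: 61.0
finger_force: 54.5
```

arm_command --pt "-1 0 0 -0.2 0" --pt "-1 0 0 -0.6 0" --pt "-1 0 0 -1.3 0" --pt "-1 0 0 -2.1 0" --pt "-1 0 0 -2.5 0"

```text
clock: 13.4
position: [433.0, -167.1, 164.3]
orientation: [0.113, 0.994, -0.0, 0.001]
wrist_force: [0.4, 0.5, -3.9]
width: 61.2
finger_force: 55.1
```

```bash
python3 go.py 551 -236 163 77 551 -236 100 77
```

```text
t 13.4 p [ 433.  -167.1  164.3] psi 77.1 F [ 0.4  0.5 -3.9] w 61.2 ff 55.1 q [-0.48 -0.21  1.94 -0.    1.41 -1.82] tilt 0.14
[-130.4  -40.7    1.3]  units [-4.35 -1.36  0.04] turn 0.01
[ 0.  0. 63.]  units [0.  0.  2.1] turn -0.0
```

arm_command --pt "-1 -0.4 -0.13 0 0" --pt "-1 -1.2 -0.38 0 0" --pt "-1 -2.2 -0.7 0 0" --pt "-1 -3.2 -1.0 0 0" --pt "-1 -3.9 -1.22 0 0"

```text
clock: 14.02
position: [539.1, -229.3, 160.5]
orientation: [0.113, 0.994, 0.0, -0.001]
wrist_force: [0.2, 0.3, -3.1]
width: 61.3
finger_force: 55.1
```

arm_command --pt "-1 -0.35 -0.11 0 0" --pt "-1 -0.45 -0.14 0 0" --pt "-1 -0.45 -0.14 0.4 0" --pt "-1 -0.45 -0.14 1.0 0" --pt "-1 -0.45 -0.14 1.6 0"

```text
clock: 14.65
position: [549.6, -235.2, 112.4]
orientation: [0.113, 0.994, 0.0, -0.001]
wrist_force: [0.3, -0.1, -3.3]
width: 61.3
finger_force: 55.1
```

arm_command --pt "-1 0 0 0.15 0" --pt "-1 0 0 0.3 0" --pt "-1 0 0 0.4 0" --pt "-1 0 0 0.4 0"

```text
clock: 15.15
position: [550.6, -235.8, 102.5]
orientation: [0.113, 0.994, -0.0, 0.0]
wrist_force: [-0.2, 0.0, -3.3]
width: 61.1
finger_force: 55.2
```

```bash
python3 go.py 551 -236 94 77
```

```text
t 15.15 p [ 550.6 -235.8  102.5] psi 77.1 F [-0.2  0.  -3.3] w 61.1 ff 55.2 q [-0.49  0.22  1.63  0.    1.29 -1.84] tilt 0.02
[-0.5 -0.1  8.5]  units [-0.02 -0.    0.28] turn 0.01
```

arm_command --pt "-1 0 0 0.05 0" --pt "-1 0 0 0.11 0" --pt "-1 0 0 0.16 0" --pt "-1 0 0 0.19 0" --pt "-1 0 0 0.19 0"

```text
clock: 15.78
position: [550.3, -235.7, 96.5]
orientation: [0.113, 0.994, 0.0, -0.0]
wrist_force: [-0.4, -0.1, -3.6]
width: 61.2
finger_force: 55.2
```

arm_command --pt "-1 0 0 0.02 0" --pt "-1 0 0 0.04 0" --pt "-1 0 0 0.06 0" --pt "-1 0 0 0.06 0"

```text
clock: 16.27
position: [550.7, -235.8, 95.4]
orientation: [0.113, 0.994, -0.0, 0.0]
wrist_force: [-0.9, 1.4, 1.5]
width: 60.9
finger_force: 55.6
```

arm_command --pt "0.5 0 0 0 0" --pt "1 0 0 0 0" --pt "1 0 0 0 0" --pt "1 0 0 0 0" --pt "1 0 0 0 0"

```text
clock: 16.9
position: [550.4, -235.7, 94.8]
orientation: [0.113, 0.994, -0.0, -0.0]
wrist_force: [0.8, 0.8, -0.9]
width: 85.8
finger_force: 0.0
```

arm_command --pt "1 0 0 -0.6 0" --pt "1 0 0 -1.8 0" --pt "1 0 0 -3.0 0" --pt "1 0 0 -3.4 0" --pt "1 0 0 -3.4 0"

```text
clock: 17.52
position: [551.0, -236.1, 198.3]
orientation: [0.113, 0.994, -0.0, 0.001]
wrist_force: [-0.9, -0.2, -0.0]
width: 85.7
finger_force: 0.0
```

```bash
python3 go.py 440 -320 200 29.5; python3 - <<'E'
from h import *
c=cam("wrist"); p,d=robot.camera("wrist"); P=cloud(d,c)
print(rect(P,(551,-236),50,100,125))
E
```

```text
t 17.52 p [ 551.  -236.1  198.3] psi 77.1 F [-0.9 -0.2 -0. ] w 85.7 ff 0.0 q [-0.49  0.14  1.53 -0.    1.46 -1.84] tilt 0.15
[  89.4 -106.7   -1.7]  units [ 2.98 -3.56 -0.06] turn 7.93
(8814, array([ 550.2, -235.9]), array([62.8, 62.7]), 32.2, np.float64(114.8))
```

arm_command --pt "1 0.9 -0.9 0 1.7" --pt "1 1.9 -1.9 0 3.4" --pt "1 2.7 -2.8 0 5.1" --pt "1 3.2 -3.6 0 6.8" --pt "1 3.27 -4.23 0 7.93"

```text
clock: 18.2
position: [424.4, -337.4, 194.6]
orientation: [0.506, 0.862, 0.0, -0.002]
wrist_force: [0.8, -0.8, 0.6]
width: 85.4
finger_force: 0.0
```

arm_command --pt "1 0 0 0 0" --pt "1 0 0 0 0"

```text
clock: 18.45
position: [426.0, -336.5, 195.5]
orientation: [0.503, 0.864, 0.0, -0.001]
wrist_force: [-0.9, 0.3, -0.5]
width: 85.6
finger_force: 0.0
```

```bash
python3 go.py 427 -338.5 8 29.5; python3 - <<'E'
from h import *
c=cam("wrist"); p,d=robot.camera("wrist"); P=cloud(d,c); q=P.reshape(-1,3)
print(rect(P,(427,-338),75,28,42)); m=(q[:,1]<-400)&(q[:,1]>-460)&(q[:,0]<520)&(q[:,0]>350)&(q[:,2]>45); print(q[m].max(0) if m.any() else 0)
cv2.imwrite("pics/w2.png",p[:,:,::-1])
E
```

```text
t 18.45 p [ 426.  -336.5  195.5] psi 29.6 F [-0.9  0.3 -0.5] w 85.6 ff 0.0 q [-0.76 -0.    1.69  0.    1.45 -1.28] tilt 0.13
[-2.200e+00 -1.000e-01  1.875e+02]  units [-0.07 -0.    6.25] turn 0.02
(8192, array([ 427.1, -340. ]), array([ 45.1, 110.3]), 29.0, np.float64(36.0))
[ 404.51775636 -434.20373225  122.71086433]
```

View pics/w2.png

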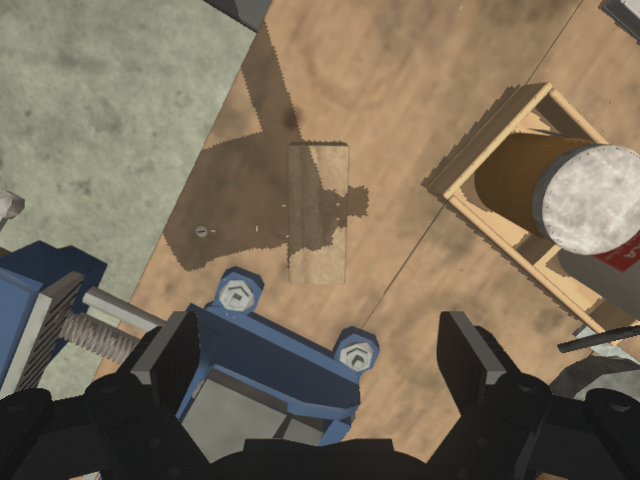

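The wrist view shows the pale block centred at (318,213), with its end (317,283) clear of the vice's bolt pads at (240,295) and (357,348). I'll grip it slightly on the side away from the vice.

arm_command --pt "1 0.15 -0.02 1.2 0" --pt "1 0.15 -0.02 2.7 0" --pt "1 0.15 -0.02 4.2 0" --pt "1 0.15 -0.02 5.2 0" --pt "1 0.15 -0.02 5.6 0"

```text
clock: 19.12
position: [422.7, -331.8, 26.4]
orientation: [0.503, 0.864, 0.001, -0.002]
wrist_force: [0.9, -0.9, -0.3]
width: 85.6
finger_force: 0.0
```

arm_command --pt "1 0 0 0.35 0" --pt "1 0 0 0.6 0" --pt "1 0 0 0.65 0" --pt "-1 0 0 0.65 0" --pt "-1 0 0 0.65 0"

```text
clock: 19.75
position: [424.0, -334.2, 10.0]
orientation: [0.504, 0.864, -0.0, 0.001]
wrist_force: [-0.0, -0.6, -0.4]
width: 51.4
finger_force: 0.0
```

arm_command --pt "-1 0 0 0 0" --pt "-1 0 0 0 0" --pt "-1 0 0 0 0" --pt "-1 0 0 0 0"

```text
clock: 20.25
position: [424.1, -334.3, 10.1]
orientation: [0.504, 0.864, -0.0, 0.001]
wrist_force: [-0.9, -0.4, 6.6]
width: 44.4
finger_force: 52.1
```

arm_command --pt "-1 0 0 -0.4 0" --pt "-1 0 0 -1.2 0" --pt "-1 0 0 -2.4 0" --pt "-1 0 0 -3.6 0" --pt "-1 0 0 -4.2 0"

```text
clock: 20.88
position: [424.4, -334.5, 138.0]
orientation: [0.504, 0.864, -0.0, 0.002]
wrist_force: [0.1, -0.4, -0.3]
width: 44.3
finger_force: 51.5
```

```bash
python3 go.py 440 -150 135 29.5 626 142 135 90
```

```text
t 20.88 p [ 424.4 -334.5  138. ] psi 29.5 F [ 0.1 -0.4 -0.3] w 44.3 ff 51.5 q [-0.76  0.03  1.77  0.    1.34 -1.28] tilt 0.19
[152.9 104.4   3. ]  units [5.1  3.48 0.1 ] turn -0.0
[162.6 305.7   0. ]  units [ 5.42 10.19  0.  ] turn -10.08
```

arm_command --pt "-1 0.7 0.5 0 0" --pt "-1 2.0 1.35 0 0" --pt "-1 3.3 2.25 0 0" --pt "-1 4.5 3.05 0 0" --pt "-1 5.1 3.48 0 0"

```text
clock: 21.5
position: [438.6, -146.9, 134.5]
orientation: [0.503, 0.864, 0.0, -0.001]
wrist_force: [0.3, -0.4, -0.8]
width: 44.1
finger_force: 51.5
```

arm_command --pt "-1 0.5 0.94 0 0" --pt "-1 1.2 2.26 0 0" --pt "-1 1.9 3.6 0 0" --pt "-1 2.6 4.9 0 0" --pt "-1 3.25 6.1 0 0"

```text
clock: 22.12
position: [550.6, 27.2, 134.6]
orientation: [0.504, 0.864, -0.0, -0.001]
wrist_force: [0.3, 0.5, -0.4]
width: 44.0
finger_force: 51.5
```

arm_command --pt "-1 0.6 1.1 0 -1.6" --pt "-1 1.1 2.1 0 -3.2" --pt "-1 1.6 3.0 0 -4.8" --pt "-1 2.0 3.7 0 -6.4" --pt "-1 2.17 4.08 0 -8"

```text
clock: 22.75
position: [624.8, 143.8, 134.2]
orientation: [0.106, 0.994, -0.0, -0.001]
wrist_force: [0.1, -0.8, -0.8]
width: 43.9
finger_force: 51.6
```

```bash
python3 go.py 626 142 125 90.5
```

```text
t 22.75 p [624.8 143.8 134.2] psi 77.9 F [ 0.1 -0.8 -0.8] w 43.9 ff 51.6 q [ 0.15  0.3   1.47  0.    1.37 -1.21] tilt 0.1
[-1.6 -1.5  9.2]  units [-0.05 -0.05  0.31] turn -2.11
```

arm_command --pt "-1 -0.05 -0.05 0.3 -1.2" --pt "-1 -0.05 -0.05 1.0 -2" --pt "-1 -0.05 -0.05 2.0 -2" --pt "-1 -0.05 -0.05 3.0 -2" --pt "-1 -0.05 -0.05 3.5 -2"

```text
clock: 23.38
position: [624.1, 140.6, 27.3]
orientation: [0.005, 1.0, -0.0, -0.002]
wrist_force: [-1.1, -0.8, -0.3]
width: 43.9
finger_force: 51.6
```

arm_command --pt "-1 0 0 0.1 0" --pt "-1 0 0 0.2 0" --pt "-1 0 0 0.25 0" --pt "-1 0 0 0.25 0"

```text
clock: 23.88
position: [626.7, 140.9, 23.6]
orientation: [0.005, 1.0, 0.0, 0.001]
wrist_force: [-0.2, -0.7, -0.5]
width: 44.2
finger_force: 51.5
```

```bash
python3 go.py 626 142 16 90
```

```text
t 23.88 p [626.7 140.9  23.6] psi 89.5 F [-0.2 -0.7 -0.5] w 44.2 ff 51.5 q [ 0.14  0.42  1.54 -0.    1.18 -1.42] tilt 0.07
[0.7 1.1 7.6]  units [0.02 0.04 0.25] turn -0.09
```

arm_command --pt "-1 0 0 0.06 0" --pt "-1 0 0 0.12 0" --pt "-1 0 0 0.18 0" --pt "-1 0 0 0.22 0" --pt "-1 0 0 0.22 0"

```text
clock: 24.5
position: [626.2, 140.9, 16.2]
orientation: [0.005, 1.0, -0.0, 0.0]
wrist_force: [-0.4, -0.2, -0.9]
width: 44.0
finger_force: 51.6
```

arm_command --pt "-1 0 0 0.02 0" --pt "-1 0 0 0.04 0" --pt "-1 0 0 0.04 0"

```text
clock: 24.88
position: [626.4, 140.9, 16.1]
orientation: [0.004, 1.0, -0.0, 0.0]
wrist_force: [-4.9, -1.0, 8.3]
width: 44.2
finger_force: 52.6
```

arm_command --pt "0.5 0 0 0 0" --pt "0.5 0 0 0 0" --pt "0.5 0 0 0 0" --pt "0.5 0 0 0 0"

```text
clock: 25.38
position: [626.1, 140.8, 14.8]
orientation: [0.005, 1.0, -0.0, -0.0]
wrist_force: [0.3, 0.4, 0.6]
width: 64.0
finger_force: 0.0
```

arm_command --pt "0.5 0 0 -0.6 0" --pt "0.5 0 0 -1.8 0" --pt "0.5 0 0 -3.5 0" --pt "1 0 0 -5 0" --pt "1 0 0 -5.3 0"

```text
clock: 26.0
position: [629.0, 141.3, 180.8]
orientation: [0.004, 1.0, 0.001, 0.005]
wrist_force: [-0.4, -0.2, -0.1]
width: 85.5
finger_force: 0.0
```

```bash
python3 go.py 434 202 180 52.5;python3 - <<'E'
from h import *
c=cam("wrist"); p,d=robot.camera("wrist"); P=cloud(d,c)
print(rect(P,(634,141),62,31,44))
E
```

```text
t 26.0 p [629.  141.3 180.8] psi 89.5 F [-0.4 -0.2 -0.1] w 85.5 ff 0.0 q [ 0.14  0.27  1.43  0.    1.44 -1.42] tilt 0.53
[195.5  59.    0.8]  units [6.52 1.97 0.03] turn 6.16
(9795, array([632.6, 142. ]), array([119.1, 110.1]), 89.1, np.float64(41.9))
```

arm_command --pt "1 1.3 0.4 0 1.5" --pt "1 3.0 0.9 0 3" --pt "1 4.8 1.45 0 4.5" --pt "1 6.2 1.9 0 5.6" --pt "1 6.52 1.97 0 6.16"

```text
clock: 26.68
position: [428.0, 202.2, 172.7]
orientation: [0.322, 0.947, -0.001, -0.001]
wrist_force: [1.1, -1.2, -0.1]
width: 85.3
finger_force: 0.0
```

arm_command --pt "1 0 0 0 0" --pt "1 0 0 0 0"

```text
clock: 26.92
position: [431.3, 201.4, 173.6]
orientation: [0.321, 0.947, -0.0, -0.0]
wrist_force: [0.2, 0.1, -0.2]
width: 85.6
finger_force: 0.0
```

```bash
python3 - <<'E'
from h import *
c=cam("wrist"); p,d=robot.camera("wrist"); P=cloud(d,c)
print(rect(P,(434,202),60,33,46)); cv2.imwrite("pics/w3.png",p[:,:,::-1])
E
python3 go.py 434 202 9 52.5
```

```text
(6316, array([449.9, 199.2]), array([69.6, 85.5]), 51.3, np.float64(41.0))
t 26.98 p [431.5 201.4 173.7] psi 52.6 F [-1.2 -0.1 -0.3] w 85.1 ff 0.0 q [ 0.33 -0.18  1.9  -0.    1.42 -0.59] tilt 0.03
[ -1.6   2.  164.7]  units [-0.05  0.07  5.49] turn 0.01
```

View pics/w3.png

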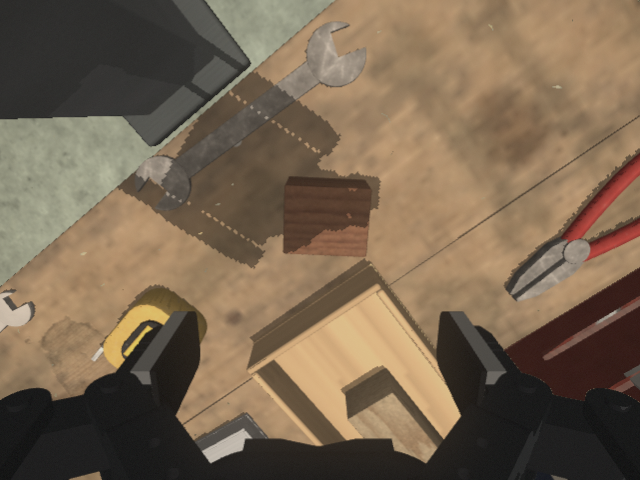

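The view shows the reddish block's top face from (287,186) to (367,257), aligned with the fingers. The offcut lies in the long box at (395,420).

```bash
python3 - <<'E'
from h import *
w=plane([(287,186),(370,190),(367,257),(283,253)],40,cam("wrist"))[:,:2]; print(w.round(),w.mean(0)); v=w[1]+w[2]-w[0]-w[3]; print(np.degrees(np.arctan2(v[1],v[0])))
x=w.mean(0); np.savetxt("o3.txt",x)
E
python3 go.py $(cat o3.txt) 9 51
```

```text
[[398. 200.]
 [435. 243.]
 [473. 213.]
 [434. 167.]] [435.06353158 206.04380882]
49.70211765005747
t 26.98 p [431.5 201.4 173.7] psi 52.6 F [-1.2 -0.1 -0.3] w 85.1 ff 0.0 q [ 0.33 -0.18  1.9  -0.    1.42 -0.59] tilt 0.03
[  0.    5.9 164.7]  units [0.   0.2  5.49] turn 0.26
```

arm_command --pt "1 0 0.2 1.2 0.3" --pt "1 0 0.2 2.7 0.3" --pt "1 0 0.2 4.2 0.3" --pt "1 0 0.2 5.0 0.3" --pt "1 0 0.2 5.3 0.3"

```text
clock: 27.6
position: [433.8, 205.6, 12.9]
orientation: [0.336, 0.942, -0.001, -0.001]
wrist_force: [-0.3, -0.2, 0.3]
width: 85.4
finger_force: 0.0
```

arm_command --pt "1 0 0 0.2 0" --pt "1 0 0 0.2 0" --pt "-1 0 0 0.2 0" --pt "-1 0 0 0.2 0" --pt "-1 0 0 0.2 0"

```text
clock: 28.22
position: [435.8, 206.8, 10.2]
orientation: [0.336, 0.942, 0.001, 0.001]
wrist_force: [-0.4, 0.1, 6.9]
width: 59.1
finger_force: 54.6
```

arm_command --pt "-1 0 0 0 0" --pt "-1 0 0 0 0" --pt "-1 0 0 0 0"

```text
clock: 28.6
position: [435.8, 206.8, 10.2]
orientation: [0.336, 0.942, 0.001, 0.001]
wrist_force: [-0.3, 0.4, 6.8]
width: 59.4
finger_force: 54.6
```

arm_command --pt "-1 0 0 -0.4 0" --pt "-1 0 0 -1.2 0" --pt "-1 0 0 -2.2 0" --pt "-1 0 0 -3.1 0" --pt "-1 0 0 -3.5 0"

```text
clock: 29.22
position: [435.7, 206.8, 116.3]
orientation: [0.336, 0.942, 0.001, 0.001]
wrist_force: [0.3, 0.4, -0.7]
width: 59.2
finger_force: 53.9
```

```bash
python3 go.py 530 142 115 90
```

```text
t 29.23 p [435.7 206.8 116.3] psi 50.7 F [ 0.3  0.4 -0.7] w 59.2 ff 53.9 q [ 0.34 -0.11  1.94  0.    1.3  -0.55] tilt 0.18
[-114.     9.5    1.3]  units [-3.8   0.32  0.04] turn -6.55
```

arm_command --pt "-1 -0.6 0.05 0 -1.4" --pt "-1 -1.6 0.13 0 -2.9" --pt "-1 -2.6 0.22 0 -4.4" --pt "-1 -3.5 0.3 0 -5.8" --pt "-1 -3.8 0.32 0 -6.55"

```text
clock: 29.85
position: [529.7, 140.6, 113.4]
orientation: [-0.001, 1.0, -0.0, -0.0]
wrist_force: [-0.8, -0.3, -0.5]
width: 59.1
finger_force: 53.8
```

arm_command --pt "-1 0 0 0.4 0" --pt "-1 0 0 1.2 0" --pt "-1 0 0 2.2 0" --pt "-1 0 0 2.8 0" --pt "-1 0 0 3.0 0"

```text
clock: 30.48
position: [527.4, 141.8, 22.1]
orientation: [0.0, 1.0, -0.0, -0.002]
wrist_force: [0.6, 0.4, -0.9]
width: 59.0
finger_force: 53.8
```

```bash
python3 go.py 530 142 16 90
```

```text
t 30.48 p [527.4 141.8  22.1] psi 90.0 F [ 0.6  0.4 -0.9] w 59.0 ff 53.8 q [ 0.17  0.2   1.82  0.    1.13 -1.4 ] tilt 0.18
[-2.6  0.2  6.1]  units [-0.09  0.01  0.2 ] turn -0.0
```

arm_command --pt "-1 0 0 0.05 0" --pt "-1 0 0 0.1 0" --pt "-1 0 0 0.14 0" --pt "-1 0 0 0.18 0" --pt "-1 0 0 0.18 0"

```text
clock: 31.1
position: [529.1, 141.7, 18.7]
orientation: [-0.0, 1.0, 0.0, 0.0]
wrist_force: [-0.1, -0.9, -0.6]
width: 59.3
finger_force: 53.8
```

arm_command --pt "-1 0 0 0.02 0" --pt "-1 0 0 0.04 0" --pt "-1 0 0 0.04 0"

```text
clock: 31.48
position: [529.0, 141.7, 17.3]
orientation: [-0.0, 1.0, -0.0, -0.0]
wrist_force: [-0.2, -1.1, -0.8]
width: 59.4
finger_force: 53.8
```

arm_command --pt "-1 0 0 0.02 0" --pt "-1 0 0 0.04 0" --pt "-1 0 0 0.05 0" --pt "-1 0 0 0.05 0"

```text
clock: 31.98
position: [529.2, 141.7, 16.3]
orientation: [-0.0, 1.0, -0.0, 0.0]
wrist_force: [-3.6, -0.3, 5.4]
width: 59.2
finger_force: 54.4
```

arm_command --pt "0.75 0 0 0 0" --pt "0.75 0 0 0 0" --pt "0.75 0 0 0 0" --pt "0.75 0 0 0 0"

```text
clock: 32.48
position: [529.1, 142.1, 15.8]
orientation: [-0.0, 1.0, 0.0, 0.0]
wrist_force: [2.0, 5.0, -2.5]
width: 74.5
finger_force: 2.5
```

arm_command --pt "0.75 0 0 -0.6 0" --pt "0.75 0 0 -1.8 0" --pt "0.75 0 0 -3.5 0" --pt "1 0 0 -5 0" --pt "1 0 0 -5.3 0"

```text
clock: 33.1
position: [531.5, 141.5, 179.9]
orientation: [-0.0, 1.0, 0.0, 0.004]
wrist_force: [0.9, 0.3, -0.2]
width: 85.2
finger_force: 0.0
```

arm_command --pt "1 0 0 0 1.6" --pt "1 0 0 0 3.2" --pt "1 0 0 0 4.8" --pt "1 0 0 0 6.4" --pt "1 0 0 0 8"

```text
clock: 33.72
position: [528.5, 141.1, 174.0]
orientation: [0.409, 0.912, -0.001, -0.001]
wrist_force: [-0.1, -0.4, 0.0]
width: 85.2
finger_force: 0.0
```

```bash
python3 go.py 434 25 170 10;python3 - <<'E'
from h import *
p,d=robot.camera("top"); c=cam("top"); P=cloud(d,c); print("tape",rect(P,(434,25),65,20,60))
A=cv2.resize(p[205:335,235:515,::-1],(800,371),interpolation=cv2.INTER_CUBIC); cv2.imwrite("pics/t2.png",A)
E
```

```text
t 33.73 p [528.5 141.1 174. ] psi 41.7 F [-0.1 -0.4  0. ] w 85.2 ff 0.0 q [ 0.17  0.02  1.71 -0.    1.41 -0.56] tilt 0.11
[ -23.9 -147.8    4. ]  units [-0.8  -4.93  0.13] turn 5.28
tape (183, array([432.9,  25.3]), array([58.9, 78.9]), 10.3, np.float64(32.4))
```

View pics/t2.png

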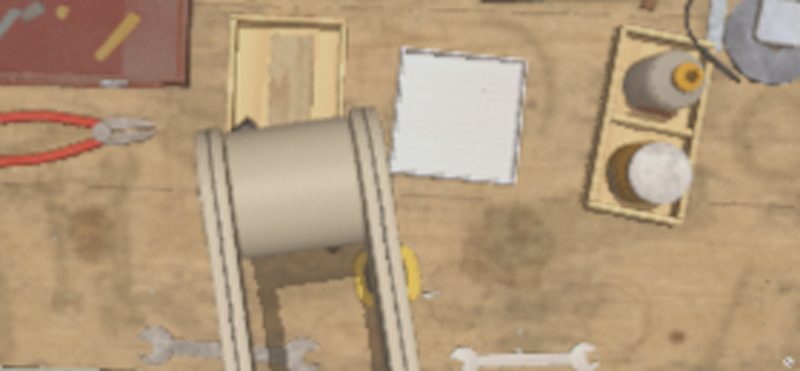

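The top view shows the bottle (688,75) and the jar (660,172) in their bays and the pale offcut in the long box (290,75). The tape is still at (390,275).

arm_command --pt "1 -0.2 -1.0 0 1.4" --pt "1 -0.4 -2.3 0 2.8" --pt "1 -0.6 -3.6 0 4.2" --pt "1 -0.75 -4.7 0 5.28" --pt "1 -0.8 -4.93 0 5.28"

```text
clock: 34.4
position: [434.0, 23.6, 174.4]
orientation: [0.64, 0.768, -0.001, -0.0]
wrist_force: [-0.0, 0.9, -0.3]
width: 85.7
finger_force: 0.0
```

arm_command --pt "1 0 0 0 0" --pt "1 0 0 0 0"

```text
clock: 34.65
position: [435.8, 25.4, 174.9]
orientation: [0.64, 0.769, 0.0, -0.0]
wrist_force: [0.2, 0.6, 0.2]
width: 85.4
finger_force: 0.0
```

```bash
python3 - <<'E'
from h import *
c=cam("wrist"); p,d=robot.camera("wrist"); P=cloud(d,c)
print(rect(P,(434,25),60,26,42)); cv2.imwrite("pics/w4.png",p[:,:,::-1]); np.save("w4.npy",P)
E
python3 go.py 434 25 8 10
```

```text
(7382, array([432.6,  31.9]), array([62.2, 67.3]), 10.7, np.float64(34.8))
t 34.7 p [435.7  25.4 174.9] psi 10.5 F [0.2 0.4 1.4] w 85.4 ff 0.0 q [-0.06 -0.3   1.99  0.    1.44 -0.24] tilt 0.01
[-1.000e-01 -1.800e+00  1.669e+02]  units [-0.   -0.06  5.56] turn 0.08
```

View pics/w4.png

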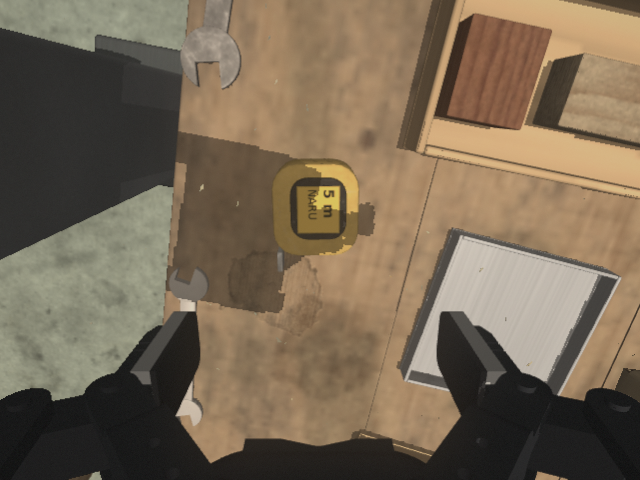

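The view shows the tape case at (315,207) between the fingers, with its hook at (280,262) clear of the pads. Both offcuts lie flat in the long box at (495,72) and (600,95).

arm_command --pt "1 0.23 -0.06 1.2 0" --pt "1 0.23 -0.06 2.7 0" --pt "1 0.23 -0.06 4.2 0" --pt "1 0.23 -0.06 5.0 0" --pt "1 0.23 -0.06 5.4 0"

```text
clock: 35.33
position: [431.3, 31.9, 11.2]
orientation: [0.64, 0.768, -0.001, -0.001]
wrist_force: [-0.3, -0.2, 0.2]
width: 85.3
finger_force: 0.0
```

arm_command --pt "1 0 0 0.2 0" --pt "1 0 0 0.2 0" --pt "-1 0 0 0.2 0" --pt "-1 0 0 0.2 0" --pt "-1 0 0 0.2 0"

```text
clock: 35.95
position: [433.5, 31.3, 8.3]
orientation: [0.64, 0.768, 0.001, 0.001]
wrist_force: [-1.1, -0.7, 5.7]
width: 60.1
finger_force: 54.6
```

arm_command --pt "-1 0 0 0 0" --pt "-1 0 0 0 0" --pt "-1 0 0 0 0"

```text
clock: 36.33
position: [433.5, 31.3, 8.3]
orientation: [0.64, 0.768, 0.001, 0.001]
wrist_force: [-1.8, 0.7, 5.5]
width: 60.1
finger_force: 54.6
```

arm_command --pt "-1 0 0 -0.4 0" --pt "-1 0 0 -1.2 0" --pt "-1 0 0 -2.0 0" --pt "-1 0 0 -2.6 0" --pt "-1 0 0 -2.8 0"

```text
clock: 36.95
position: [433.2, 31.3, 92.8]
orientation: [0.641, 0.768, 0.001, 0.001]
wrist_force: [0.0, 0.0, -1.1]
width: 60.0
finger_force: 54.9
```

```bash
python3 go.py 605 -35 90 -5
```

```text
t 36.95 p [433.2  31.3  92.8] psi 10.3 F [ 0.   0.  -1.1] w 60.0 ff 54.9 q [-0.05 -0.22  2.09 -0.    1.27 -0.23] tilt 0.16
[-96.  157.1   2.8]  units [-3.2   5.24  0.09] turn 2.56
```

arm_command --pt "-1 -0.5 0.8 0 0.5" --pt "-1 -1.3 2.1 0 1.1" --pt "-1 -2.1 3.5 0 1.8" --pt "-1 -2.9 4.8 0 2.4" --pt "-1 -3.2 5.24 0 2.56"

```text
clock: 37.58
position: [605.6, -35.9, 90.0]
orientation: [0.738, 0.675, -0.0, -0.0]
wrist_force: [-0.6, 0.7, -2.6]
width: 60.0
finger_force: 55.1
```

arm_command --pt "-1 0 0 0.4 0" --pt "-1 0 0 1.1 0" --pt "-1 0 0 1.8 0" --pt "-1 0 0 2.2 0" --pt "-1 0 0 2.3 0"

```text
clock: 38.2
position: [602.8, -34.5, 20.2]
orientation: [0.737, 0.676, -0.001, -0.001]
wrist_force: [-0.3, -1.0, -1.7]
width: 60.2
finger_force: 55.0
```

arm_command --pt "-1 0 0 0.05 0" --pt "-1 0 0 0.1 0" --pt "-1 0 0 0.14 0" --pt "-1 0 0 0.18 0" --pt "-1 0 0 0.18 0"

```text
clock: 38.83
position: [604.1, -34.9, 16.5]
orientation: [0.737, 0.675, -0.0, -0.0]
wrist_force: [0.2, -0.7, -1.4]
width: 60.3
finger_force: 55.0
```

```bash
python3 go.py 605 -35 11 -5
```

```text
t 38.83 p [604.1 -34.9  16.5] psi -5.0 F [ 0.2 -0.7 -1.4] w 60.3 ff 55.0 q [-0.14  0.34  1.65 -0.    1.15 -0.05] tilt 0.0
[-0.   0.9  5.5]  units [-0.    0.03  0.18] turn -0.0
```

arm_command --pt "-1 0 0 0.05 0" --pt "-1 0 0 0.1 0" --pt "-1 0 0 0.13 0" --pt "-1 0 0 0.13 0" --pt "-1 0 0 0.13 0"

```text
clock: 39.45
position: [604.2, -34.9, 12.6]
orientation: [0.737, 0.675, 0.0, 0.0]
wrist_force: [-0.0, 0.3, -2.1]
width: 60.0
finger_force: 55.0
```

arm_command --pt "-1 0 0 0.02 0" --pt "-1 0 0 0.03 0" --pt "-1 0 0 0.03 0" --pt "-1 0 0 0.03 0"

```text
clock: 39.95
position: [604.2, -34.9, 11.7]
orientation: [0.737, 0.675, 0.0, 0.0]
wrist_force: [0.4, -0.5, -2.9]
width: 60.1
finger_force: 55.0
```

arm_command --pt "-1 0 0 0.02 0" --pt "-1 0 0 0.04 0" --pt "-1 0 0 0.04 0" --pt "-1 0 0 0.04 0"

```text
clock: 40.45
position: [604.3, -34.9, 11.3]
orientation: [0.737, 0.676, 0.0, 0.0]
wrist_force: [-4.9, 0.5, 5.8]
width: 60.1
finger_force: 56.0
```

Landed. Next I release it, rise and move the arm back out of the view.

arm_command --pt "0.7 0 0 0 0" --pt "0.7 0 0 0 0" --pt "0.7 0 0 0 0" --pt "0.7 0 0 0 0"

```text
clock: 40.95
position: [604.1, -34.9, 10.4]
orientation: [0.737, 0.675, -0.0, -0.0]
wrist_force: [0.9, -0.1, -0.6]
width: 72.6
finger_force: 0.0
```

arm_command --pt "0.7 0 0 -0.6 0" --pt "0.7 0 0 -1.8 0" --pt "0.7 0 0 -3.5 0" --pt "0.7 0 0 -5 0" --pt "0.7 0 0 -6.5 0"

```text
clock: 41.58
position: [604.3, -34.9, 208.8]
orientation: [0.737, 0.675, 0.001, 0.001]
wrist_force: [0.6, -0.8, 0.6]
width: 72.3
finger_force: 0.0
```

arm_command --pt "0.7 0 -1.5 0 0" --pt "0.7 0 -3 0 0" --pt "0.7 0 -4.5 0 0" --pt "0.7 0 -5.5 0 0" --pt "0.7 0 -5.5 0 0"

```text
clock: 42.2
position: [438.8, -20.3, 206.9]
orientation: [0.737, 0.675, 0.001, 0.001]
wrist_force: [0.4, -0.1, 0.2]
width: 72.6
finger_force: 0.0
```

```bash
python3 go.py;python3 - <<'E'
from h import *
p,d=robot.camera("top"); s,_=robot.camera("side")
A=cv2.resize(p[205:335,235:515,::-1],(640,297),interpolation=cv2.INTER_CUBIC); B=cv2.resize(s[215:365,250:573,::-1],(640,297),interpolation=cv2.INTER_CUBIC); cv2.imwrite("pics/f.png",np.vstack([A,B]))
E
```

```text
t 42.2 p [438.8 -20.3 206.9] psi -5.0 F [ 0.4 -0.1  0.2] w 72.6 ff 0.0 q [-0.16 -0.31  1.95 -0.    1.5  -0.08] tilt 0.12
```

View pics/f.png

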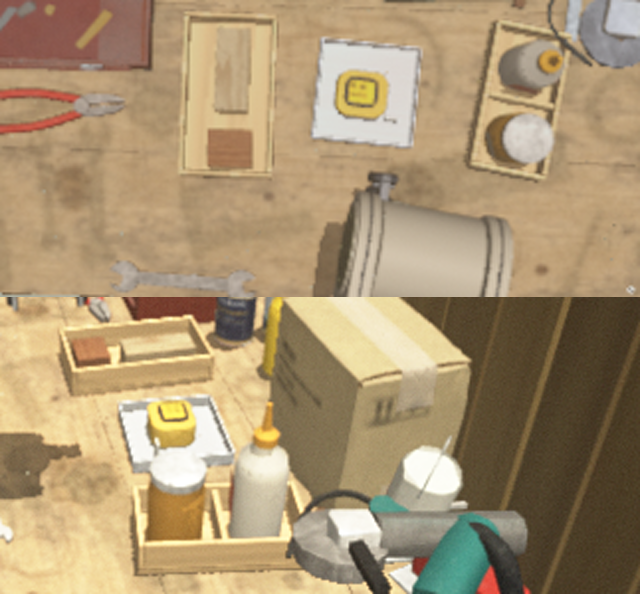

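The final pictures show the offcuts flat, end to end, in the long box (232,70 and 230,148). The tape is in the tray (362,95), and the bottle and jar stand upright in their bays (530,65 and 520,140).

```bash
python3 -c "from workcell import robot; print(robot.job_done())"
```

```text
the job is handed in; nothing more can be done
None
```

The job is handed in at about 42 s: the bottle and jar stand upright in their own bays, both offcuts lie end to end in the long box, and the tape lies in the tray.

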